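Close the repair caddy's end and carry it level

ROBOT

A 6-joint arm with a two-finger parallel gripper is mounted at the origin on the work surface. World frame = base frame: x ahead of the robot, y to its left, z up, the work surface at z = 0. Lengths are in m, angles in rad, forces in N, time in s.
With the tool pointing down it reaches from about 0.275 to 0.85 m from the base axis. Payload 5.2 kg.
Tool frame: the origin (TCP) lies midway between the tips of the shut fingers; the grasp point (between the pads) lies 19 mm behind it; z points along the fingers, y is the direction in which the jaws open and shut (so a half turn about z gives the same grasp; the last joint's range is limited). The gripper opens to 85 mm and grips with 20 to 120 N. Pads are 22 mm wide; open, the fingers measure 114 mm over their backs; the gripper's body (76 mm by 85 mm) begins 54 mm behind the grasp point. The pads swing forward as they close: fully open they stand 13 mm farther back than shut.
Start: joints at [-1.341, 0.259, 1.535, -0, 1.348, -0.203], TCP at [0.231, -0.499, 0.231] pointing down, gripper open.
Joint ranges: [-3.14, 3.14], [-0.91, 2.08], [0.19, 2.58], [-1.22, 4.36], [0.22, 2.71], [-3.12, 3.12]. Speed limits (rad/s): [2.57, 2.57, 3.14, 3.14, 3.14, 3.14].

INTERFACE

Orientations are given as a 3x3 rotation matrix whose columns are the frame's x, y, z axes.
In Python, from bench import r gives the robot as it stands.
- The arm moves only by the tool servo_tool, never from a script. Its argument "deltas" is one flat list of numbers, 7 for each row, row after row: the gripper's target within -1 to 1 (shut at 1, half-way at 0, fully open at -1), then the shift along the tool's x, y, z in m, then the turn, a rotation vector about the tool's x, y, z in rad. A call has 1 to 20 rows; each row is the pose to reach, as a shift and turn from the pose measured when the call began, along the tool's axes at that moment; what a row does not reach only later rows make up. A row lasts 1/10 s, in which the tool goes at most 50 mm and 8.59 degrees, less where a joint would pass 70% of its speed; a pose out of reach is approached as far as the arm can. A call with a gripper value outside its range is refused whole. The fingers move at their own pace and stop on an object; the grip force is fixed at half the most. Time passes only in rows, so rows that repeat a pose let the fingers close. It gives the time, the measured TCP pose, the force and the opening at its end, in the units of the state.
- r.get_obs(): the state, without advancing time (a new reading comes with each control period).
- r.capture(name): name is "scene" or "side" or "wrist"; returns the picture (400x640x3 uint8, blue, green, red); there is no depth.
- r.camera_model(name): a dict with "K" (3x3 intrinsics, pixels), "rvec" (rotation vector, rad) and "tvec" (3), from world to camera coordinates, as OpenCV has them. Camera axes: x right, y down, z forward; pixel columns grow to the right and rows downward; lengths in m; the calibration is good to about 2 mm. The wrist camera is an equidistant fisheye: a pixel r from the principal point sees the ray r / f radians off the axis. A picture is of the moment at which its call begins: read the wrist's pose just before it. camera_model takes no time and is no camera call; for the wrist camera it gives the pose at the moment of the call.
- r.hand_in(): hands the job in, once; it reports no verdict.
The state is a dict: "clock": time; "joint_positions": joint angles; "joint_velocities": joint speeds; "tau": joint torques, N m; "eef_pos": TCP position; "eef_rot": TCP orientation; "wrist_force": force on the tool from outside, world axes, zero at the start; "moment": the same for the moment, N m; "width": finger opening in m.
Only numpy, scipy, OpenCV 4.12 (cv2) and the standard library are available. Lean on these libraries where they do the work, as an engineer would, in place of code of your own. Each camera call takes 0.05 s, during which the arm holds its last target. There are 200 camera calls.

TASK

The yellow bike-repair caddy has lost its end: take the blue end panel out of its wooden stand, slide it down into the slot at the caddy's open end until it is fully home, and let go of it while the caddy still stands on the crate top. Then take the caddy by its wooden handle bar, lift it about 10 cm clear of the crate top with the jar of ball bearings still standing inside, and keep it there steady and level; finish while still holding it up like that. Leave the bell, the derailleur hanger, the tyre lever and the multitool where they lie.

Things in the scene. Friction and masses are not known exactly. Their poses are not given: they have to be found in the camera images.
- caddy: Loose yellow open caddy, 200 (x) x 130 (y) mm, 0.4 kg, on the crate top. Origin: centre of underside; z up. Floor and walls 6 mm thick, wall tops 66 mm up: two side walls and an end wall at -x; the +x end is open and has the slot. Uprights amid the side walls (22 mm wide along x) carry a handle bar along y.
- caddy_handle (a point): Middle of the caddy's light wooden handle bar, 125 mm above the caddy's underside. The bar runs along the caddy's y, 118 mm of it free between the uprights; it is 18 mm wide (x) and 20 mm tall. The space below it is free down to the jar's height. Axes as the caddy's.
- caddy_slot (a point): Middle of the slot's bottom: caddy x +88 mm, 6 mm above its underside. Upright slot along the caddy's y, open at the top, 60 mm deep: 8 mm wide (x) between black ribs that stand 12 mm out from the side walls, 118 mm long between the walls. Black flared lips, up to 75 mm above the underside, lead in from 3 mm off. Axes as the caddy's.
- end_panel: Loose blue end panel, 80 g: plate 6 mm thick (x), 114 mm wide (y), 60 mm high (z), with a grip tab on its top edge; fits either way round. Origin: centre of its lower edge. Starts upright in the stand's groove, 10 mm above the crate top. Fully home, its origin is at caddy_slot and the plate is flush with the side walls' tops.
- panel_grip (a point): Where to grip the end panel: centre of its tab, 78 mm above its lower edge. The tab is 12 mm thick (panel's x), 70 mm wide (y) and reaches from 60 to 92 mm above the lower edge. Axes as the panel's.
- stand: Fixed dark wooden stand, 60 (x) x 150 (y) x 30 mm high. A groove along its y, 8.6 mm wide and 20 mm deep, open at the top and ends, holds the end panel loosely upright, with the panel's axes along the stand's. Origin: centre of its underside.
- jar: Clear glass jar of ball bearings with a black twist cap, 48 mm across, 62 mm high, 0.18 kg, standing loose on the caddy's floor 45 to 60 mm from the caddy's centre towards its closed (-x) end. Origin: centre of its underside; z up.
- bell: White plastic bicycle bell with a steel spring lever, 54 mm across (80 mm with the lever), 32 mm high, lying beyond the work. Origin: centre of its underside. Leave alone.
- hanger: Flat steel derailleur hanger, about 76 x 36 x 6 mm. Origin: middle of its underside. Leave alone.
- tyre_lever: Red aluminium tyre lever, about 134 x 19 x 9 mm, lying flat. Origin: middle of its underside. Leave alone.
- multitool: Grey multitool, 85 x 34 x 18 mm. Origin: middle of its underside. Leave alone.
There are look-alikes about, which are no part of the job. Of the things like the end_panel, leave any that is green or pink; of the rest the larger one is meant.

How it is judged:
On the way, in this order (a step that is already met when the one before it is completed fails the run):
1. the end panel is fully home in the caddy's slot and let go, with the caddy standing on the crate top (x of end_panel in the frame of caddy_slot between -0.003 and 0.003 m and y of end_panel in the frame of caddy_slot between -0.005 and 0.005 m and z of end_panel in the frame of caddy_slot between -0.004 and 0.004 m and angle between the z axis of end_panel and the z axis of caddy, either way round below 0.06 rad and angle between the x axis of end_panel and the x axis of caddy, either way round below 0.06 rad and contact force between end_panel and the fingers below 0.2 N and height (world z) of caddy below 0.006 m and angle between caddy's own z axis and vertical below 0.05 rad and linear speed of end_panel below 0.02 m/s), for 0.2 s.
2. the caddy is held about 10 cm up, steady and level, with panel and jar in place (height (world z) of caddy between 0.06 and 0.16 m and angle between caddy's own z axis and vertical below 0.1 rad and linear speed of caddy below 0.04 m/s and angular speed of caddy below 0.25 rad/s and x of end_panel in the frame of caddy_slot between -0.003 and 0.003 m and y of end_panel in the frame of caddy_slot between -0.005 and 0.005 m and z of end_panel in the frame of caddy_slot between -0.004 and 0.004 m and angle between the z axis of end_panel and the z axis of caddy, either way round below 0.06 rad and angle between the x axis of end_panel and the x axis of caddy, either way round below 0.06 rad and contact force between each of end_panel, jar and the fingers below 0.2 N and angle between the z axis of jar and the z axis of caddy, either way round below 0.15 rad and x of jar in the frame of caddy between -0.09 and 0.09 m and y of jar in the frame of caddy between -0.05 and 0.05 m and z of jar in the frame of caddy between 0 and 0.012 m and contact force between caddy and the fingers above 2 N and contact force between caddy and stand below 0.1 N), for 0.5 s.
At the end, for the whole second after the job is handed in: Caddy 60-160 mm up, held by the fingers alone (over 2 N), tilt under 0.10 rad, under 0.04 m/s and 0.25 rad/s; panel in the slot within 3 mm (x), 5 mm (y), 4 mm (z), 0.06 rad; jar standing in the caddy within 0.15 rad; fingers touch neither panel nor jar (all of step 2); the arm keeps its last pose, push and grip.
It fails at once if a bystander (bell, hanger, tyre lever or multitool) is moved more than 25 mm (distance of any of bell, hanger, tyre_lever, multitool from where it was at the start of the episode above 0.025 m).
It fails at once if the caddy is tipped more than 0.35 rad (angle between caddy's own z axis and vertical above 0.35 rad).
It fails at once if the jar is tipped more than 0.6 rad (angle between jar's own z axis and vertical above 0.6 rad).
It also fails if it takes over 58 s, if anything falls off the work surface, if the arm or the gripper's body presses on something with over 40 N, if the wrist force passes 120 N, or if a joint passes its speed limit or range.

## Working session

There is one attempt and no reset: what is moved stays moved. The work goes in short steps, Python scripts to look and compute and a tool call to move; the robot and the scene stay as the last step left them, time stands still between calls to the robot, and variables do not carry over. Pictures are saved under pics/ and viewed, about 8 in all and at most 12, crops included, and the job is handed in when it is done.

Besides the shell and the picture viewer there is one more tool, called after "Call:" as a command line: name --argument value ..., lists and objects as JSON in quotes. servo_tool: Moves the arm, as the interface text tells. Its arguments: {"type":"object","properties":{"deltas":{"type":"array","items":{"type":"number"}}},"required":["deltas"]}

```bash
mkdir -p pics; ls; python3 - <<'E'
from bench import r
import cv2,numpy as np
for n in ("scene","side","wrist"):
    im=r.capture(n); cv2.imwrite(f"pics/{n}0.png",im)
    m=r.camera_model(n); print(n,np.round(m["K"],1).tolist(),np.round(m["rvec"],3),np.round(m["tvec"],3))
    R=cv2.Rodrigues(np.array(m["rvec"]))[0]; print((-R.T@np.array(m["tvec"]).ravel()).round(3))
o=r.get_obs();print(o["clock"],o["eef_pos"],o["eef_rot"],o["wrist_force"],o["width"])
a=cv2.imread("pics/scene0.png");b=cv2.imread("pics/side0.png")
cv2.imwrite("pics/both.png",cv2.resize(np.vstack([a,b]),(480,600)))
E
```

```text
pics
scene [[407.2, 0.0, 314.4], [0.0, 407.2, 208.3], [0.0, 0.0, 1.0]] [ 1.599  1.674 -0.869] [-0.068 -0.238  1.496]
[1.366 0.111 0.649]
side [[379.6, 0.0, 319.3], [0.0, 379.6, 197.1], [0.0, 0.0, 1.0]] [ 0.505 -2.766  1.097] [0.543 0.16  0.974]
[0.323 0.708 0.815]
wrist [[309.7, 0.0, 318.2], [0.0, 309.7, 199.5], [0.0, 0.0, 1.0]] [-2.4    1.534  0.261] [-0.55  -0.043  0.382]
[ 0.308 -0.464  0.374]
0.15 [ 0.23060049 -0.49887911  0.23063586] [[ 9.07787640e-01  4.19429938e-01 -3.57241464e-04]
 [ 4.19430002e-01 -9.07786568e-01  1.42145064e-03]
 [ 2.71899950e-04 -1.44021311e-03 -9.99998926e-01]] [-1.18607139 -0.259291    0.38442547] 0.08487774664699446
```

View pics/scene0.png

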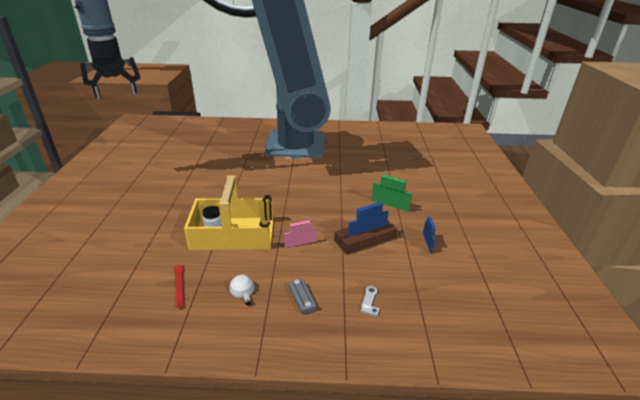

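View pics/side0.png

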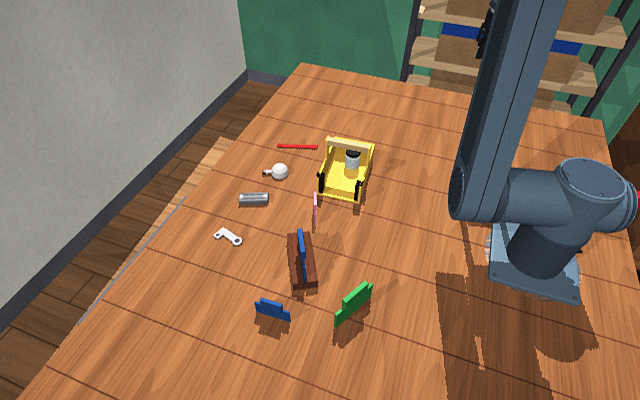

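Scene view shows the following look-alikes:
- blue panel in the stand at (368,220), which is the larger blue one and the target
- small blue panel at (430,235)
- green panel at (393,192)
- pink panel at (300,235)

The caddy is at (230,225), with its open end and black ribs at (267,210). Side view puts the target at (301,255) and the ribs at (322,182) and (360,190).

```bash
cat > h.py <<'E'
import cv2,numpy as np
def ray(m,px,fish=False):
    K=np.array(m["K"]);R=cv2.Rodrigues(np.array(m["rvec"],float))[0];t=np.array(m["tvec"],float).ravel()
    d=np.array([(px[0]-K[0,2])/K[0,0],(px[1]-K[1,2])/K[1,1]])
    if fish:
        a=np.hypot(*d); v=np.r_[d/max(a,1e-9)*np.sin(a),np.cos(a)]
    else: v=np.r_[d,1]
    v=R.T@v; return -R.T@t, v/np.linalg.norm(v)
def plane(m,px,z,fish=False):
    c,v=ray(m,px,fish); return c+v*(z-c[2])/v[2]
def tri(*cr):
    A=sum(np.eye(3)-np.outer(v,v) for c,v in cr);b=sum((np.eye(3)-np.outer(v,v))@c for c,v in cr)
    p=np.linalg.solve(A,b); return p,[np.linalg.norm(np.cross(p-c,v)) for c,v in cr]
def proj(m,P,fish=False):
    K=np.array(m["K"]);R=cv2.Rodrigues(np.array(m["rvec"],float))[0];q=R@np.asarray(P,float)+np.array(m["tvec"],float).ravel()
    if fish:
        a=np.arctan2(np.hypot(q[0],q[1]),q[2]);q=q[:2]/np.hypot(q[0],q[1])*a
    else:q=q[:2]/q[2]
    return q*[K[0,0],K[1,1]]+K[:2,2]
def blobs(im,lo,hi,amin=30):
    h=cv2.cvtColor(im,cv2.COLOR_BGR2HSV);m=cv2.inRange(h,np.array(lo),np.array(hi))
    n,l,s,c=cv2.connectedComponentsWithStats(m)
    return [(s[i],c[i],l==i) for i in range(1,n) if s[i,4]>=amin]
E
python3 - <<'E'
from h import *; from bench import r
a=cv2.imread("pics/scene0.png");b=cv2.imread("pics/side0.png")
ms,md=r.camera_model("scene"),r.camera_model("side")
for n,im in(("scene",a),("side",b)):
    for s,c,_ in blobs(im,(105,120,40),(125,255,255)): print(n,"blue",s,c.round(1))
    for s,c,_ in blobs(im,(22,120,80),(34,255,255)): print(n,"yel",s,c.round(1))
A=cv2.resize(a[170:260,170:450],(800,257),interpolation=cv2.INTER_CUBIC)
B=cv2.resize(b[130:330,220:480],(442,340),interpolation=cv2.INTER_CUBIC)
B=cv2.copyMakeBorder(B,0,0,0,358,cv2.BORDER_CONSTANT)
cv2.imwrite("pics/crop1.png",np.vstack([A,B]))
E
```

```text
scene blue [348 203  40  33 787] [367.9 218.9]
scene blue [424 217  11  35 244] [429.3 232.8]
scene yel [ 184  186   89   63 2971] [229.5 225.6]
side blue [441  23  40  16 413] [460.2  30.4]
side blue [550  39  33  16 346] [565.4  46.7]
side blue [298 229   8  53 225] [301.8 251.5]
side blue [255 298  35  23 442] [271.8 308.8]
side yel [334 136  41  23  79] [360.4 143.8]
side yel [319 158   7  16  31] [321.9 166.6]
side yel [326 160  41  33 687] [342.9 177.3]
side yel [323 193  31   9  77] [338.5 196.7]
```

View pics/crop1.png

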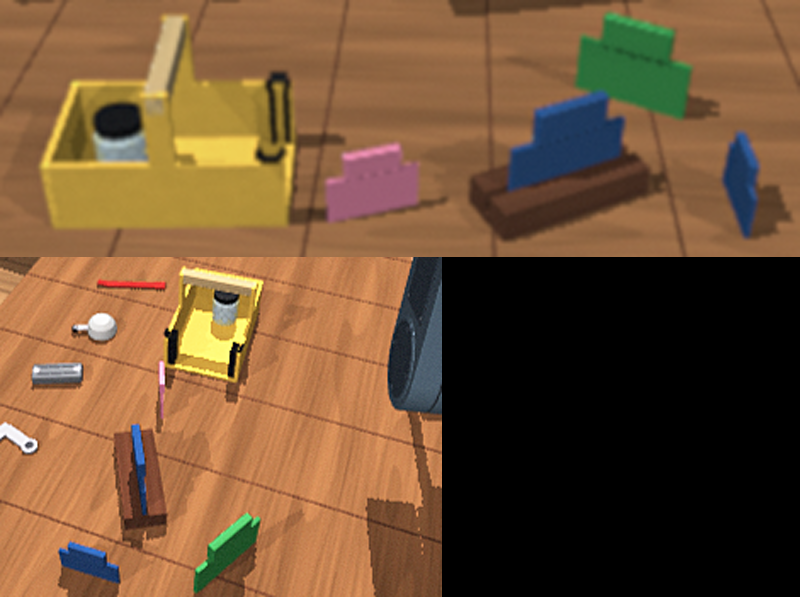

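Target confirmed: the blue plate with a tab, in the wooden stand, larger than the loose blue one. The handle bar runs from (224,205) to (231,179) in scene, and from (328,141) to (370,147) in side.

```bash
python3 - <<'E'
from h import *; from bench import r
ms,md=r.camera_model("scene"),r.camera_model("side")
P=lambda a,b:tri(ray(ms,a),ray(md,b))
print("panel c",P((367.9,218.9),(301.8,251.5)))
print("small blue",P((429.3,232.8),(271.8,308.8)))
print("handle +x end",P((224,205),(328,141)),"near robot",P((231,179),(370,147)))
# stand top corners at z=.03 in scene
for p in((470,188),(505,210),(640,158),(655,178)):
    q=np.array(p)/2.857+170; print("stand",plane(ms,q,.03).round(3))
# panel bottom corners & tab
for p in((530,110),(605,95)): q=np.array(p)/2.857+170; print("tabtop",plane(ms,q,.102).round(3))
for p in((45,165),(293,168)): q=np.array(p)/2.857+170; print("caddy wall",plane(ms,q,.066).round(3))
for p in((88,90),(290,80)): q=np.array(p)/2.857+170; print("caddy wall far",plane(ms,q,.066).round(3))
E
```

```text
panel c (array([0.5419535 , 0.22220754, 0.05774616]), [np.float64(0.0013061133874806576), np.float64(0.0013061133874807183)])
small blue (array([0.55406236, 0.37376043, 0.03188594]), [np.float64(0.0012019669701424825), np.float64(0.0012019669701424532)])
handle +x end (array([ 0.59891696, -0.11817284,  0.12489577]), [np.float64(6.487996772537603e-07), np.float64(6.487996771557495e-07)]) near robot (array([ 0.47813904, -0.12923498,  0.12605991]), [np.float64(0.0033058189408292304), np.float64(0.003305818940829298)])
stand [0.578 0.139 0.03 ]
stand [0.606 0.169 0.03 ]
stand [0.526 0.291 0.03 ]
stand [0.555 0.301 0.03 ]
tabtop [0.562 0.186 0.102]
tabtop [0.535 0.251 0.102]
caddy wall [ 0.613 -0.212  0.066]
caddy wall [ 0.605 -0.008  0.066]
caddy wall far [ 0.5   -0.207  0.066]
caddy wall far [ 0.473 -0.027  0.066]
```

Call:
servo_tool --deltas '[-1,0.15,-0.13,-0.03,0,0,-0.37,-1,0.293,-0.26,-0.05,0,0,-0.74,-1,0.293,-0.26,-0.05,0,0,-0.74,-1,0.293,-0.26,-0.05,0,0,-0.74,-1,0.293,-0.26,-0.05,0,0,-0.74,-1,0.293,-0.26,-0.05,0,0,-0.74,-1,0.293,-0.26,-0.05,0,0,-0.74,-1,0.586,-0.521,-0.03,0,0,-1.487,-1,0.586,-0.521,-0.03,0,0,-1.487,-1,0.586,-0.521,-0.03,0,0,-1.487,-1,0.586,-0.521,-0.03,0,0,-1.487,-1,0.586,-0.521,-0.03,0,0,-1.487,-1,0.586,-0.521,-0.03,0,0,-1.487,-1,0.586,-0.521,-0.03,0,0,-1.487,-1,0.586,-0.521,-0.03,0,0,-1.487,-1,0.586,-0.521,-0.03,0,0,-1.487,-1,0.586,-0.521,-0.03,0,0,-1.487,-1,0.586,-0.521,-0.03,0,0,-1.487,-1,0.586,-0.521,-0.03,0,0,-1.487]'

```text
clock: 2.05
eef_pos: [0.5436, 0.2189, 0.2613]
eef_rot: [[-0.341, 0.94, -0.001], [0.94, 0.341, 0.001], [0.001, -0.001, -1.0]]
wrist_force: [-0.1, 0.7, 0.3]
width: 0.0856
```

```bash
python3 - <<'E'
from h import *; from bench import r
import json
o=r.get_obs();m=r.camera_model("wrist");im=r.capture("wrist");cv2.imwrite("pics/w1.png",im)
json.dump({k:np.array(v).tolist() for k,v in m.items()},open("w1.json","w"))
print(o["clock"],o["eef_pos"].round(4),o["eef_rot"].round(3).tolist(),o["joint_positions"])
print(proj(m,(.545,.22,.102),True))
E
```

```text
2.05 [0.5436 0.2189 0.2613] [[-0.341, 0.94, -0.001], [0.94, 0.341, 0.001], [0.001, -0.001, -1.0]] [ 1.92017731e-01  3.06908407e-01  1.39561185e+00  9.57950797e-04
  1.44014822e+00 -1.56575372e-01]
[319.96279991 179.39953468]
```

View pics/w1.png

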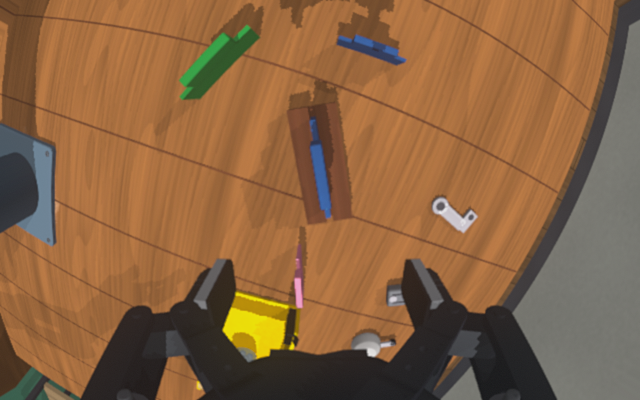

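The wrist view shows the panel in its stand, with the plate from (312,118) to (328,218) and the tab from about (315,142) to (325,208). The open caddy end is at the bottom, near (265,300). I'll enlarge it to get the edges.

```bash
python3 - <<'E'
import cv2
im=cv2.imread("pics/w1.png")
cv2.imwrite("pics/c2.png",cv2.resize(im[85:235,275:365],(360,600),interpolation=cv2.INTER_CUBIC))
E
```

```text
(no output)
```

View pics/c2.png

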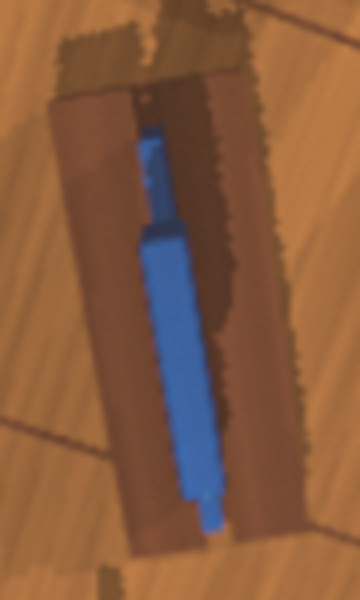

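```bash
python3 - <<'E'
from h import *; from bench import r
import json
m=json.load(open("w1.json"));ms=r.camera_model("scene")
def q(p): return np.array(p)/4+[275,85]-.375
def rep(n,c,z):
    P=np.array([plane(m,q(p),z,True) for p in c])[:,:2] # FL FR NL NR
    F,N=(P[0]+P[1])/2,(P[2]+P[3])/2;d=F-N
    print(n,"centre",((F+N)/2).round(4),"len",np.linalg.norm(d).round(4),"w",np.linalg.norm(P[0]-P[1]).round(4),np.linalg.norm(P[2]-P[3]).round(4),"yaw",np.degrees(np.arctan2(d[1],d[0])).round(2))
rep("tab",[(141,243),(187,235),(184,500),(225,493)],.102)
rep("stand",[(50,100),(245,68),(132,555),(307,530)],.03)
# height: tab top ends, wrist vs scene
S=lambda p:np.array(p)/2.857+170
print(tri(ray(m,q((205,497)),True),ray(ms,S((535,108)))),tri(ray(m,q((164,239)),True),ray(ms,S((606,95)))))
print("tab centre if z .1:",)
E
```

```text
tab centre [0.5451 0.2222] len 0.0686 w 0.0115 0.0109 yaw 118.77
stand centre [0.547 0.219] len 0.1495 w 0.0591 0.0582 yaw 118.83
(array([0.5613313 , 0.19147194, 0.10342822]), [np.float64(0.0011058465026675306), np.float64(0.0011058465026676397)]) (array([0.52901247, 0.25247352, 0.09821755]), [np.float64(0.0007966125767742654), np.float64(0.0007966125767742771)])
tab centre if z .1:
```

Call:
servo_tool --deltas '[-1,0.0026,0.0024,0.05,0,0,-0.15,-1,0.0026,0.0024,0.09,0,0,-0.155,-1,0.0026,0.0024,0.13,0,0,-0.155,-1,0.0026,0.0024,0.16,0,0,-0.155,-1,0.0026,0.0024,0.18,0,0,-0.155,-1,0.0026,0.0024,0.191,0,0,-0.155,-1,0.0026,0.0024,0.191,0,0,-0.155,-1,0.0026,0.0024,0.191,0,0,-0.155,1,0.0026,0.0024,0.191,0,0,-0.155,1,0.0026,0.0024,0.191,0,0,-0.155,1,0.0026,0.0024,0.191,0,0,-0.155,1,0.0026,0.0024,0.191,0,0,-0.155,1,0.0026,0.0024,0.191,0,0,-0.155,1,0.0026,0.0024,0.191,0,0,-0.155,1,0.0026,0.0024,0.191,0,0,-0.155,1,0.0026,0.0024,0.191,0,0,-0.155]'

```text
clock: 3.7
eef_pos: [0.5452, 0.2222, 0.0709]
eef_rot: [[-0.482, 0.876, -0.0], [0.876, 0.482, 0.001], [0.001, 0.001, -1.0]]
wrist_force: [-0.4, -0.0, 3.8]
width: 0.0112
```

Call:
servo_tool --deltas '[1,0,0,-0.01,0,0,0,1,0,0,-0.03,0,0,0,1,0,0,-0.07,0,0,0,1,0,0,-0.12,0,0,0,1,0,0,-0.17,0,0,0,1,-0.02,-0.03,-0.19,0,0,0.14,1,-0.04,-0.06,-0.19,0,0,0.28,1,-0.06,-0.09,-0.19,0,0,0.42,1,-0.08,-0.12,-0.19,0,0,0.56,1,-0.1,-0.15,-0.19,0,0,0.7,1,-0.12,-0.18,-0.19,0,0,0.84,1,-0.14,-0.21,-0.19,0,0,0.98,1,-0.16,-0.231,-0.19,0,0,1.12,1,-0.16,-0.231,-0.19,0,0,1.26,1,-0.16,-0.231,-0.19,0,0,1.4,1,-0.16,-0.231,-0.19,0,0,1.54,1,-0.16,-0.231,-0.19,0,0,1.68,1,-0.16,-0.231,-0.19,0,0,1.82,1,-0.16,-0.231,-0.19,0,0,1.986,1,-0.16,-0.231,-0.19,0,0,1.986]'

```text
clock: 5.7
eef_pos: [0.4196, -0.0295, 0.2609]
eef_rot: [[0.996, 0.086, -0.0], [0.086, -0.996, 0.001], [-0.0, -0.001, -1.0]]
wrist_force: [0.3, 0.4, 0.0]
width: 0.0114
```

Call:
servo_tool --deltas '[1,0,0,0,0,0,0.02,1,0,0,0,0,0,0.0,1,0,0,0,0,0,0.0]'

```text
clock: 6.0
eef_pos: [0.4195, -0.0294, 0.261]
eef_rot: [[0.996, 0.088, -0.0], [0.088, -0.996, 0.001], [-0.0, -0.001, -1.0]]
wrist_force: [0.0, -0.3, -0.7]
width: 0.0111
```

```bash
python3 - <<'E'
from h import *; from bench import r
import json
o=r.get_obs();m=r.camera_model("wrist");im=r.capture("wrist");cv2.imwrite("pics/w2.png",im)
json.dump({k:np.array(v).tolist() for k,v in m.items()},open("w2.json","w"))
print(o["clock"],o["eef_pos"].round(4),o["eef_rot"].round(3).tolist(),o["width"])
E
```

```text
6.0 [ 0.4195 -0.0294  0.261 ] [[0.996, 0.088, -0.0], [0.088, -0.996, 0.001], [-0.0, -0.001, -1.0]] 0.011057253572590148
```

View pics/w2.png

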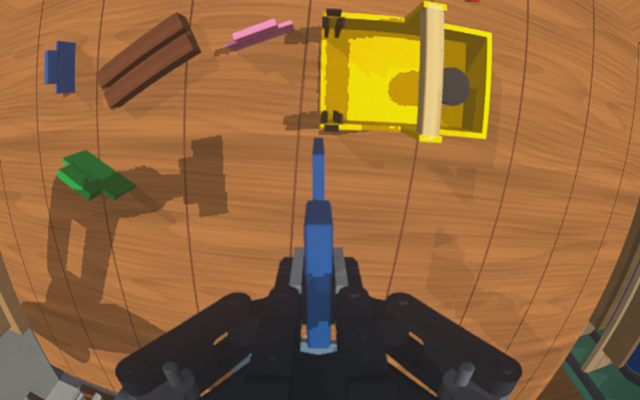

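The panel sits squarely in the fingers. The caddy spans (320,10) to (492,138), with black ribs at (332,22) and (330,122).

```bash
python3 - <<'E'
import cv2
im=cv2.imread("pics/w2.png")
cv2.imwrite("pics/c3.png",cv2.resize(im[0:148,312:500],(752,592),interpolation=cv2.INTER_CUBIC))
E
```

```text
(no output)
```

View pics/c3.png

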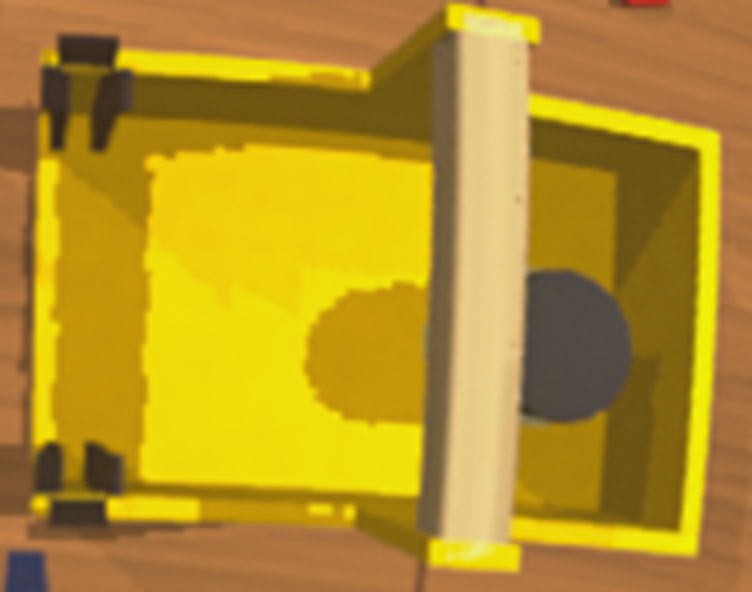

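```bash
cat > m3.py <<'E'
from h import *; import json
m=json.load(open("w2.json"))
q=lambda p: np.array(p)/4+[312,0]-.375
g=lambda p,z: plane(m,q(p),z,True)[:2]
ang=lambda d: np.degrees(np.arctan2(d[1],d[0])).round(2)
cf,cn,of,on=g((720,132),.066),g((696,555),.066),g((43,52),.066),g((33,510),.066)
print("closed",cf.round(4),cn.round(4),"w",np.linalg.norm(cf-cn).round(4),"open",of.round(4),on.round(4),np.linalg.norm(of-on).round(4),"len",np.linalg.norm(of-cf).round(4),np.linalg.norm(on-cn).round(4))
print("yaw x",ang(of-cf),ang(on-cn),"yaw y(near->far)",ang(cf-cn),ang(of-on))
lf,ln=g((88,50),.075),g((78,512),.075); print("lips",lf.round(4),ln.round(4),ang(lf-ln),"mid",((lf+ln)/2).round(4),np.linalg.norm(lf-ln).round(4))
hf,hn=g((493,38),.135),g((478,543),.135); print("bar",hf.round(4),hn.round(4),ang(hf-hn),"mid",((hf+hn)/2).round(4),np.linalg.norm(hf-hn).round(4))
print("ctr",((cf+cn+of+on)/4).round(4))
E
python3 m3.py
```

```text
closed [ 0.6135 -0.2187] [ 0.483  -0.2278] w 0.1308 open [ 0.5974 -0.0186] [ 0.4702 -0.0273] 0.1276 len 0.2008 0.2009
yaw x 94.58 93.67 yaw y(near->far) 3.98 3.92
lips [ 0.5967 -0.0303] [ 0.4716 -0.0391] 4.05 mid [ 0.5342 -0.0347] 0.1254
bar [ 0.5989 -0.1184] [ 0.4815 -0.1277] 4.53 mid [ 0.5402 -0.123 ] 0.1178
ctr [ 0.541  -0.1231]
```

```bash
python3 - <<'E'
from h import *; import json
m=json.load(open("w2.json"));im=cv2.imread("pics/w2.png")
p=im[195:355,314:323].mean(1).astype(int)
d=np.abs(np.diff(p,axis=0)).sum(1)
print([(195+i,int(d[i]),p[i].tolist(),p[i+1].tolist()) for i in np.where(d>25)[0]])
T=np.array([.4195,-.0294]);x=np.array([.996,.088]);y=np.array([.088,-.996])
for row,z in((138,.26),(201,.26),(224,.292),(322,.292),(347,.26)):
    w=plane(m,(318,row+.5),z,True)[:2]-T; print(row,(w@x).round(4),(w@y).round(4))
E
```

```text
[(np.int64(199), 53, [142, 88, 60], [110, 71, 56]), (np.int64(200), 33, [110, 71, 56], [90, 61, 53]), (np.int64(223), 34, [101, 66, 53], [121, 77, 56]), (np.int64(224), 31, [121, 77, 56], [140, 87, 58]), (np.int64(275), 32, [159, 97, 55], [140, 87, 52]), (np.int64(276), 47, [140, 87, 52], [113, 72, 47]), (np.int64(347), 51, [146, 94, 56], [144, 113, 86]), (np.int64(348), 48, [144, 113, 86], [151, 133, 107]), (np.int64(352), 35, [155, 136, 110], [141, 124, 101]), (np.int64(353), 117, [141, 124, 101], [96, 84, 69])]
138 0.065 0.0006
201 0.0337 0.0006
224 0.0354 0.0006
322 -0.0161 0.0007
347 -0.0677 0.0007
```

Call:
servo_tool --deltas '[1,0.04,0.006,0,0,0,0.0166,1,0.08,0.012,0,0,0,0.0166,1,0.114,0.0157,0,0,0,0.0166,1,0.114,0.0157,0.03,0,0,0.0166,1,0.114,0.0157,0.06,0,0,0.0166,1,0.114,0.0157,0.09,0,0,0.0166,1,0.114,0.0157,0.111,0,0,0.0166,1,0.114,0.0157,0.111,0,0,0.0166,1,0.114,0.0157,0.111,0,0,0.0166,1,0.114,0.0157,0.111,0,0,0.0166]'

```text
clock: 7.05
eef_pos: [0.5356, -0.0353, 0.1514]
eef_rot: [[0.997, 0.071, 0.002], [0.071, -0.997, 0.0], [0.002, -0.0, -1.0]]
wrist_force: [-0.0, 0.2, -0.9]
width: 0.0109
```

```bash
python3 - <<'E'
from h import *; from bench import r
import json
o=r.get_obs();m=r.camera_model("wrist");im=r.capture("wrist");cv2.imwrite("pics/w3.png",im)
json.dump({k:np.array(v).tolist() for k,v in m.items()},open("w3.json","w"))
s=r.capture("side")
print(o["clock"],o["eef_pos"].round(4),o["eef_rot"].round(4).tolist(),o["width"])
for P in ((.5345,-.0353,.075),(.597,-.0305,.075),(.5917,-.0312,.095)): print(proj(m,P,True))
A=cv2.resize(im[60:380,180:460],(525,600),interpolation=cv2.INTER_CUBIC)
B=cv2.resize(s[120:240,290:400],(275,300),interpolation=cv2.INTER_CUBIC)
B=cv2.copyMakeBorder(B,0,300,0,0,cv2.BORDER_CONSTANT)
cv2.imwrite("pics/c4.png",np.hstack([A,B]))
E
```

```text
7.05 [ 0.5356 -0.0353  0.1514] [[0.9975, 0.071, 0.0024], [0.071, -0.9975, 0.0004], [0.0024, -0.0002, -1.0]] 0.010935798809006168
[317.1559304  211.49195117]
[316.64685026 128.84406595]
[316.9980606  140.16076273]
```

View pics/c4.png

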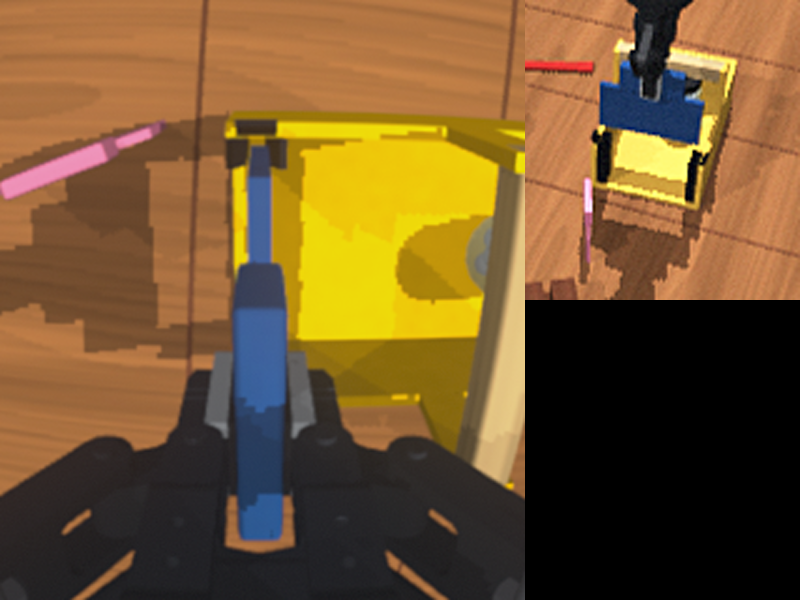

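```bash
python3 - <<'E'
from h import *; import json
m=json.load(open("w3.json"));im=cv2.imread("pics/w3.png")
g=im.astype(int)
for r0,r1 in((126,129),(142,150),(165,185),(215,225)):
    row=g[r0:r1,296:342].mean(0); print(r0,[(296+i,int(v[0]),int(v[2])) for i,v in enumerate(row)][4:40])
T=np.array([.5356,-.0353]);x=np.array([.9975,.071]);y=np.array([.071,-.9975])
q=lambda p: np.array(p)/1.875+[180,60]-.23
for n,p,z in(("lipfar",(256,128),.075),("plate far",(260,150),.1505),("plate mid",(260,200),.1505),("tab",(260,320),.1825),("rib gap",(258,152),.066)):
    w=plane(m,q(p),z,True); print(n,w.round(4),((w[:2]-T)@x).round(4),((w[:2]-T)@y).round(4))
E
```

```text
126 [(300, 34, 160), (301, 6, 183), (302, 9, 193), (303, 9, 203), (304, 10, 192), (305, 24, 147), (306, 38, 82), (307, 40, 57), (308, 39, 60), (309, 38, 61), (310, 39, 61), (311, 38, 62), (312, 38, 61), (313, 38, 62), (314, 38, 62), (315, 38, 62), (316, 38, 62), (317, 39, 63), (318, 39, 63), (319, 38, 62), (320, 38, 63), (321, 38, 63), (322, 38, 63), (323, 38, 63), (324, 38, 63), (325, 39, 60), (326, 40, 67), (327, 32, 135), (328, 6, 227), (329, 9, 241), (330, 10, 239), (331, 10, 238), (332, 10, 238), (333, 10, 238), (334, 10, 238), (335, 10, 238)]
142 [(300, 47, 109), (301, 36, 69), (302, 33, 56), (303, 34, 58), (304, 37, 63), (305, 38, 70), (306, 38, 73), (307, 35, 79), (308, 34, 89), (309, 33, 94), (310, 32, 96), (311, 32, 114), (312, 50, 120), (313, 73, 94), (314, 84, 65), (315, 85, 59), (316, 84, 61), (317, 84, 62), (318, 84, 62), (319, 84, 62), (320, 84, 62), (321, 85, 63), (322, 84, 63), (323, 71, 66), (324, 48, 71), (325, 31, 74), (326, 28, 71), (327, 30, 67), (328, 33, 66), (329, 42, 70), (330, 50, 72), (331, 51, 71), (332, 49, 94), (333, 30, 146), (334, 6, 164), (335, 9, 16
[... 671 characters left out ...]
80, 62), (306, 86, 54), (307, 89, 55), (308, 91, 55), (309, 91, 56), (310, 91, 56), (311, 91, 56), (312, 91, 57), (313, 91, 57), (314, 92, 58), (315, 92, 58), (316, 92, 58), (317, 92, 58), (318, 92, 59), (319, 92, 59), (320, 92, 59), (321, 93, 60), (322, 93, 60), (323, 93, 60), (324, 93, 61), (325, 93, 62), (326, 93, 62), (327, 93, 62), (328, 94, 62), (329, 95, 61), (330, 97, 60), (331, 94, 78), (332, 72, 130), (333, 38, 173), (334, 9, 189), (335, 8, 189)]
lipfar [ 0.5976 -0.0302  0.075 ] 0.0622 -0.0007
plate far [ 0.5998 -0.0315  0.1505] 0.0643 0.0008
plate mid [ 0.5869 -0.0324  0.1505] 0.0514 0.0008
tab [ 0.5682 -0.0338  0.1825] 0.0326 0.0008
rib gap [ 0.5871 -0.0317  0.066 ] 0.0516 0.0001
```

Call:
servo_tool --deltas '[1,-0.0012,-0.001,0,0,0,0,1,-0.0012,-0.001,0.006,0,0,0,1,-0.0012,-0.001,0.012,0,0,0,1,-0.0012,-0.001,0.018,0,0,0,1,-0.0012,-0.001,0.024,0,0,0,1,-0.0012,-0.001,0.03,0,0,0,1,-0.0012,-0.001,0.036,0,0,0,1,-0.0012,-0.001,0.036,0,0,0]'

```text
clock: 7.95
eef_pos: [0.5336, -0.0342, 0.1143]
eef_rot: [[0.997, 0.071, 0.001], [0.071, -0.997, 0.001], [0.001, -0.001, -1.0]]
wrist_force: [0.5, 0.7, -0.8]
width: 0.0112
```

Call:
servo_tool --deltas '[1,0,0,0.007,0,0,0,1,0,0,0.014,0,0,0,1,0,0,0.021,0,0,0,1,0,0,0.028,0,0,0,1,0,0,0.035,0,0,0,1,0,0,0.04,0,0,0,1,0,0,0.044,0,0,0,1,0,0,0.047,0,0,0,1,0,0,0.048,0,0,0]'

```text
clock: 8.85
eef_pos: [0.5336, -0.0342, 0.0669]
eef_rot: [[0.997, 0.071, 0.001], [0.071, -0.997, 0.001], [0.001, -0.001, -1.0]]
wrist_force: [-4.9, 1.0, 12.5]
width: 0.0114
```

Call:
servo_tool --deltas '[0.6,0,0,0,0,0,0,0.2,0,0,0,0,0,0,-0.2,0,0,0,0,0,0,-0.2,0,0,0,0,0,0,-0.2,0,0,0,0,0,0,-0.2,0,0,-0.01,0,0,0,-0.2,0,0,-0.03,0,0,0,-0.2,0,0,-0.07,0,0,0,-0.4,0,0,-0.11,0,0,0,-1,0,0,-0.15,0,0,0,-1,0,0,-0.19,0,0,0,-1,-0.05,0.04,-0.19,0,0,0,-1,-0.09,0.06,-0.19,0,0,0,-1,-0.09,0.06,-0.19,0,0,0,-1,-0.09,0.06,-0.19,0,0,0]'

```text
clock: 10.35
eef_pos: [0.4472, -0.1012, 0.2578]
eef_rot: [[0.998, 0.068, 0.002], [0.068, -0.998, 0.0], [0.002, -0.0, -1.0]]
wrist_force: [0.1, 0.4, 0.3]
width: 0.0855
```

```bash
python3 - <<'E'
from h import *; from bench import r
import json
o=r.get_obs();m=r.camera_model("wrist");im=r.capture("wrist");cv2.imwrite("pics/w4.png",im)
json.dump({k:np.array(v).tolist() for k,v in m.items()},open("w4.json","w"))
s=r.capture("side");a=r.capture("scene")
print(o["clock"],o["eef_pos"].round(4),o["eef_rot"].round(4).tolist(),o["width"],o["wrist_force"].round(1))
A=cv2.resize(im[40:240,220:450],(690,600),interpolation=cv2.INTER_CUBIC)
cv2.imwrite("pics/c5.png",A)
B=cv2.resize(s[120:240,290:400],(440,480),interpolation=cv2.INTER_CUBIC)
C=cv2.resize(a[160:280,170:260],(360,480),interpolation=cv2.INTER_CUBIC)
cv2.imwrite("pics/c6.png",np.hstack([B,C]))
E
```

```text
10.35 [ 0.4472 -0.1012  0.2578] [[0.9977, 0.0684, 0.0021], [0.0684, -0.9977, 0.0002], [0.0021, -0.0, -1.0]] 0.08545358457237538 [0.1 0.4 0.3]
```

View pics/c5.png

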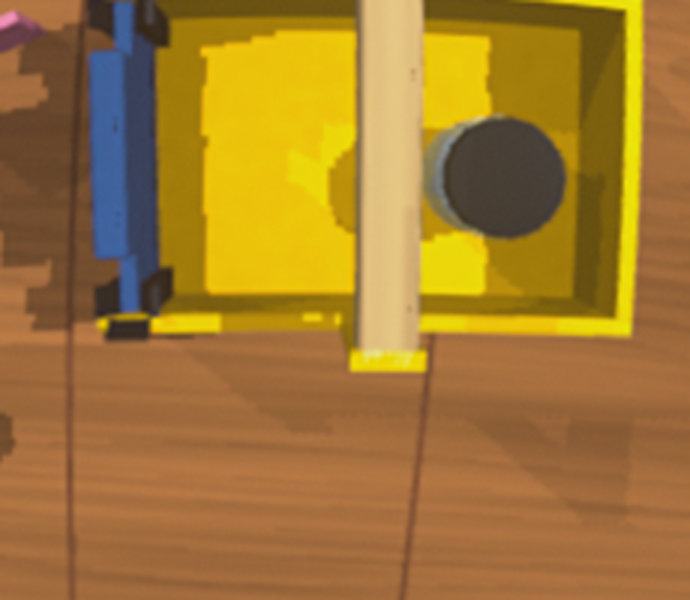

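View pics/c6.png

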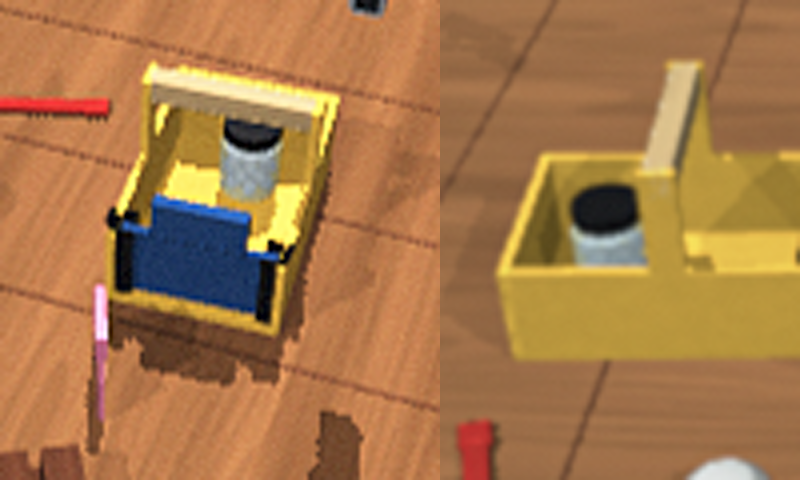

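The panel is home between both ribs and flush, and the jar is upright. The bar's top face in c5 runs from cols 357–421 at row 340 to 358–422 at row 20.

```bash
python3 - <<'E'
from h import *; import json
m=json.load(open("w4.json"))
q=lambda p: np.array(p)/3+[220,40]-.33
g=lambda p,z: plane(m,q(p),z,True)[:2]
n=g((389,350),.135);f=g((390,10),.135);print("bar near",n.round(4),"far",f.round(4),"yaw",np.degrees(np.arctan2(*(f-n)[::-1])).round(2),"w",np.linalg.norm(g((357,340),.135)-g((421,340),.135)).round(4))
u=(f-n)/np.linalg.norm(f-n);print("mid",(n+u*.059).round(4))
print("jar cap",g((505,178),.068).round(4),"closed near",g((632,336),.066).round(4))
T=np.array([.4472,-.1012]);x=np.array([.9977,.0684]);y=np.array([.0684,-.9977])
d=n+u*.059-T;print("tool dxy",(d@x).round(4),(d@y).round(4))
E
```

```text
bar near [ 0.4817 -0.127 ] far [ 0.5804 -0.1193] yaw 4.47 w 0.0188
mid [ 0.5406 -0.1224]
jar cap [ 0.5361 -0.1711] closed near [ 0.4828 -0.2283]
tool dxy 0.0917 0.0275
```

Call:
servo_tool --deltas '[-1,0.045,0.014,0,0,0,-0.004,-1,0.0917,0.0275,0,0,0,-0.004,-1,0.0917,0.0275,0.03,0,0,-0.004,-1,0.0917,0.0275,0.07,0,0,-0.004,-1,0.0917,0.0275,0.11,0,0,-0.004,-1,0.0917,0.0275,0.14,0,0,-0.004,-1,0.0917,0.0275,0.152,0,0,-0.004,-1,0.0917,0.0275,0.152,0,0,-0.004,-1,0.0917,0.0275,0.152,0,0,-0.004,0.3,0.0917,0.0275,0.152,0,0,-0.004,0.5,0.0917,0.0275,0.152,0,0,-0.004,1,0.0917,0.0275,0.152,0,0,-0.004,1,0.0917,0.0275,0.152,0,0,-0.004,1,0.0917,0.0275,0.152,0,0,-0.004,1,0.0917,0.0275,0.152,0,0,-0.004,1,0.0917,0.0275,0.152,0,0,-0.004]'

```text
clock: 12.1
eef_pos: [0.5429, -0.1214, 0.1059]
eef_rot: [[0.997, 0.075, 0.003], [0.075, -0.997, 0.0], [0.003, 0.0, -1.0]]
wrist_force: [-2.0, -0.1, 5.1]
width: 0.0167
```

Call:
servo_tool --deltas '[1,0,0,-0.003,0,0,0,1,0,0,-0.007,0,0,0,1,0,0,-0.013,0,0,0,1,0,0,-0.02,0,0,0,1,0,0,-0.028,0,0,0,1,0,0,-0.036,0,0,0,1,0,0,-0.044,0,0,0,1,0,0,-0.052,0,0,0,1,0,0,-0.06,0,0,0,1,0,0,-0.068,0,0,0,1,0,0,-0.076,0,0,0,1,0,0,-0.083,0,0,0,1,0,0,-0.09,0,0,0,1,0,0,-0.095,0,0,0,1,0,0,-0.099,0,0,0,1,0,0,-0.102,0,0,0,1,0,0,-0.104,0,0,0,1,0,0,-0.104,0,0,0,1,0,0,-0.104,0,0,0,1,0,0,-0.104,0,0,0]'

```text
clock: 14.1
eef_pos: [0.5425, -0.1214, 0.2096]
eef_rot: [[0.997, 0.075, 0.002], [0.075, -0.997, 0.0], [0.002, -0.0, -1.0]]
wrist_force: [-0.4, 0.6, -7.1]
width: 0.0171
```

Call:
servo_tool --deltas '[1,0,0,0,0,0,0,1,0,0,0,0,0,0,1,0,0,0,0,0,0,1,0,0,0,0,0,0,1,0,0,0,0,0,0,1,0,0,0,0,0,0,1,0,0,0,0,0,0,1,0,0,0,0,0,0]'

```text
clock: 14.9
eef_pos: [0.5425, -0.1214, 0.2096]
eef_rot: [[0.997, 0.075, 0.002], [0.075, -0.997, 0.0], [0.002, -0.0, -1.0]]
wrist_force: [-0.4, 0.3, -7.2]
width: 0.0171
```

```bash
python3 - <<'E'
from h import *; from bench import r
o=r.get_obs();s=r.capture("side");a=r.capture("scene");o=r.get_obs()
print(o["clock"],o["eef_pos"].round(4),o["width"],o["wrist_force"].round(1),np.abs(o["joint_velocities"]).max())
B=cv2.resize(s[70:240,250:420],(400,400),interpolation=cv2.INTER_CUBIC)
C=cv2.resize(a[110:280,150:320],(400,400),interpolation=cv2.INTER_CUBIC)
cv2.imwrite("pics/c7.png",np.hstack([B,C]))
E
```

```text
15.0 [ 0.5425 -0.1213  0.2096] 0.01670701973669336 [-0.4 -0.9 -7.1] 0.0018187136134303486
```

View pics/c7.png

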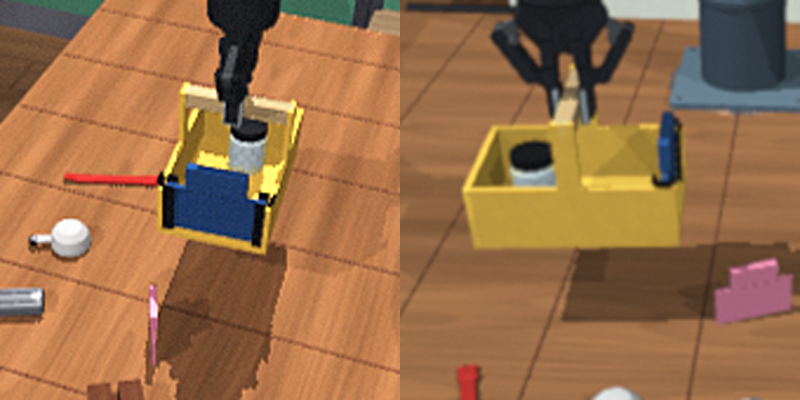

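```bash
python3 -c "
from bench import r
print(r.hand_in())"
```

```text
the job is handed in; nothing more can be done
None
```

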